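# Seat a bayonet lamp module in its sprung test holder and hold it

### The job

Pick up the lamp module by its black grip, lower its two side pins into the two notches of the bayonet holder and push it straight down against the spring until its flange meets the holder's rim. Then turn it clockwise (seen from above) about a quarter turn to the stop and finish while still holding it there, pressed home against the return spring; do not let go. Leave the small bottle, the cube lens mount and the flat card box where they are.

Things in the scene. Friction and masses are not known exactly. Their poses are not given: they have to be found in the camera images.
- module_grip (a point): Centre of the black flat-sided grip of the loose lamp module (about 200 g, stands upright on its nose), on its axis, 50 mm above its bottom end. The grip is 40 mm along x, 16 mm thick along y, from 25.5 to 65.5 mm above the bottom end; a steel stud 11 mm wide tops it at 70.5 mm. z points up the axis. Half a turn about z leaves the module the same.
- module_pins (a point): Same module: point on its axis, 8 mm above its bottom end, where two round side pins, 6 mm diameter, stick out along its +x and -x to 20 mm from the axis. Axes as for the grip. The steel nose that carries them is 30 mm in diameter and 20.5 mm long, foot chamfered 2 mm; above it a round dark flange, 52 mm diameter, spans 20.5 to 25.5 mm above the bottom end.
- holder_mouth (a point): Centre of the mouth of the fixed bayonet holder (80 x 80 x 8 mm foot plate, round aluminium body 56 mm wide), at rim height, 36 mm above the table; z up. The mouth is 33 mm wide, its lip 8 mm thick, with two notches 9.5 mm wide out to 22 mm from the axis along +x and -x, for the pins. Flange on rim puts the grip centre 29.5 mm above this point. Half a turn leaves it the same.
- plunger (a joint): Brass spring plunger in the middle of the holder, 10 mm wide: metres pressed down, 0 at rest. It meets the module's bottom end 12 mm below the rim and pushes it up with 2 N at first, about 5 N at 0.0085, where the flange is on the rim. Below the lip the pins can turn only clockwise seen from above, and only with the flange within 1.5 mm of the rim.
- carrier (a joint): Sprung carrier inside the holder that the pins push round: 0 at rest, grows clockwise (seen from above) to 1.28 rad at the stop. The pins meet its dogs after about 0.12 rad, so the module stops about 1.4 rad (80 degrees) from the notch direction. Its return spring gives 0.06 N m at rest, 0.15 N m at the stop; rubbing adds about as much.
- bottle: Bystander: small brown bottle with a white screw cap, 22 mm diameter, 44 mm tall; origin at the centre of its underside.
- cube_mount: Bystander: black cube lens mount, 29 x 29 x 32 mm; origin at the centre of its underside.
- flat_box: Bystander: flat card lens box, 40 x 62 x 14 mm; origin at the centre of its underside.
Not all that is in view belongs to the job. Of the things that look like the part that bears holder_mouth, the largest one is meant.

How it is judged:
On the way, in this order (a step that is already met when the one before it is completed fails the run):
1. the module is lifted off the table (height (world z) of module_grip above 0.075 m), for 0.1 s.
2. the module is pushed home with its pins in the notches, not yet turned (z of module_grip in the frame of holder_mouth below 0.0325 m and horizontal distance between module_grip and holder_mouth below 0.005 m and angle between module_grip's own z axis and vertical below 0.12 rad and angle between the x axis of module_grip and the x axis of holder_mouth, either way round below 0.3 rad and value of joint carrier below 0.3 rad), for 0.05 s.
At the end, for the whole second after the job is handed in: The module is in the holder, upright within 0.12 rad, centred within 5 mm, its flange within 3 mm of the rim, turned so that the carrier reads more than 1.1 rad (module more than 1.15 rad from the notches), at rest, and still gripped by the fingers with more than 2 N (z of module_grip in the frame of holder_mouth below 0.0325 m and horizontal distance between module_grip and holder_mouth below 0.005 m and angle between module_grip's own z axis and vertical below 0.12 rad and value of joint carrier above 1.1 rad and angle between the x axis of module_grip and the x axis of holder_mouth, either way round above 1.15 rad and contact force between the fingers and module above 2 N and velocity of joint carrier below 0.1 rad/s and linear speed of module below 0.02 m/s); the arm keeps its last pose, push and grip.
It fails at once if the small bottle is moved more than 30 mm (distance of bottle from where it was at the start of the episode above 0.03 m).
It fails at once if the cube lens mount is moved more than 30 mm (distance of cube_mount from where it was at the start of the episode above 0.03 m).
It fails at once if the flat card box is moved more than 30 mm (distance of flat_box from where it was at the start of the episode above 0.03 m).
It also fails if it takes over 48 s, if anything falls off the work surface, if the arm or the gripper's body presses on something with over 40 N, if the wrist force passes 120 N, or if a joint passes its speed limit or range.

### The arm

A 6-joint arm with a two-finger parallel gripper is mounted at the origin on a cart in front of the work surface, level with it; the furniture and walls round the work are solid. World frame = base frame: x ahead of the robot, y to its left, z up, the work surface at z = 0. Lengths are in m, angles in rad, forces in N, time in s.
With the tool pointing down it reaches from about 0.4 to 0.825 m from the base axis. Payload 7 kg.
Tool frame: the origin (TCP) lies at the very end of the fingers, on their centre line; the grasp point (between the pads) lies 19 mm behind it; z points along the fingers, y is the line along which they close (so a half turn about z gives the same grasp; the last joint's range is limited). The gripper opens to 88 mm and grips with 3 to 60 N. Pads are 19 mm wide; open, the fingers measure 130 mm over their backs; the gripper's body (78 mm by 193 mm) begins 47 mm behind the grasp point.
Start: joints at [-1.013, 0.359, 0.012, 0, -1.224, -0.288], TCP at [0.18, -0.651, 0.227] pointing down, gripper open.
Joint ranges: [-3.07, 3.07], [-1.43, 2.12], [-1.02, 1.25], [-3.03, 1.67], [-3.05, -0], [-3.03, 3.03]. Speed limits (rad/s): [2.39, 2.39, 3.01, 3.14, 3.14, 3.14].

### API

Orientations are given as [roll, pitch, yaw] about the fixed x, y, z axes, in that order (R = Rz(yaw) Ry(pitch) Rx(roll)).
In Python, from station import arm gives the robot as it stands. The module is installed in compiled form; this text tells all that it offers.
- The arm moves only by the shell command python3 -m crank 'ROWS' [FORCE]. ROWS is JSON, a list of rows, each an object of numbers: "dx", "dy", "dz": the shift along the world's x, y, z in m; "twist": the turn about the world's z in degrees; "grip": the opening, from -1 (shut) to 1 (fully open). A call has exactly 5 rows; each row is the pose to reach, as a shift and turn from the pose commanded when the call began; what a row does not reach only later rows make up. A row lasts 1/12 s, in which the tool goes at most 41.7 mm and 7.16 degrees, less where a joint would pass 70% of its speed; a pose out of reach is approached as far as the arm can. A call with a gripper value outside its range is refused whole. The fingers move at their own pace and stop on an object; FORCE is the grip in N (left out, the last holds). Time passes only in rows, so rows that repeat a pose let the fingers close, or fill a call up. It gives the time, the measured TCP pose, the force, the opening and the grip force at its end, in the units of the state.
- arm.get_state(): the state, without advancing time (a new reading comes with each control period).
- arm.grab_frame(name): name is "side" or "top"; returns the picture (400x640x3 uint8, red, green, blue); there is no depth.
- arm.get_calibration(name): a dict with "fx", "fy", "cx", "cy" (pixels), "cam_to_world" (4x4, takes a point from camera to world coordinates). Camera axes: x right, y down, z forward; pixel columns grow to the right and rows downward; lengths in m; the calibration is good to about 2 mm. A picture is of the moment at which its call begins. get_calibration takes no time and is no camera call.
- arm.job_done(): hands the job in; it is judged then, once.
The state is a dict: "t": time; "q": joint angles; "qd": joint speeds; "joint_efforts": joint torques, N m; "eef_pos": TCP position; "ee_rot": TCP orientation; "force": force on the tool from outside, world axes, zero at the start; "moment": the same for the moment, N m; "width": finger opening in m; "gripper_force": force on a finger pad.
Only numpy, scipy, OpenCV 4.12 (cv2) and the standard library are available. Lean on these libraries where they do the work, as an engineer would, in place of code of your own. Each camera call takes 0.05 s, during which the arm holds its last target. There are 200 camera calls.

## Working session

There is one attempt and no reset: what is moved stays moved. The work goes in short steps, Python scripts to look and compute and a shell command to move; the robot and the scene stay as the last step left them, time stands still between calls to the robot, and variables do not carry over. Pictures are saved under pics/ and viewed, at most 10 in all, crops included, and the job is handed in when it is done.

```bash
mkdir -p pics; python3 - <<'E'
from station import arm
import cv2,json
for n in("side","top"):
    cv2.imwrite(f"pics/{n}0.png",arm.grab_frame(n)[:,:,::-1]); c=arm.get_calibration(n); print(n,c)
print(arm.get_state())
E
```

```text
side {'fx': 474.34562944327826, 'fy': 474.34562944327826, 'cx': 326.88768081021624, 'cy': 201.26305794017708, 'cam_to_world': array([[ 9.06451763e-01, -2.04599345e-01,  3.69437829e-01,
         1.51648824e-01],
       [-4.22308774e-01, -4.40620252e-01,  7.92154715e-01,
        -1.14603340e+00],
       [ 7.07453413e-04, -8.74066874e-01, -4.85805103e-01,
         5.77936898e-01],
       [ 0.00000000e+00,  0.00000000e+00,  0.00000000e+00,
         1.00000000e+00]])}
top {'fx': 431.12445875227263, 'fy': 431.12445875227263, 'cx': 322.369382903193, 'cy': 194.7143822810759, 'cam_to_world': array([[-1.05779019e-04, -9.98002754e-01,  6.31703405e-02,
         4.55672742e-01],
       [-9.99997207e-01, -4.35943930e-05, -2.36323006e-03,
        -3.37937544e-01],
       [ 2.36126398e-03, -6.31704140e-02, -9.97999962e-01,
         9.20237741e-01],
       [ 0.00000000e+00,  0.00000000e+00,  0.00000000e+00,
         1.00000000e+00]])}
{'t': 0.1, 'q': array([-1.01284763e+00,  3.59318983e-01,  1.11711943e-02, -2.99207327e-04,
       -1.22406839e+00, -2.88112338e-01]), 'qd': array([ 1.10279129e-04, -4.76136529e-05,  1.91981665e-04, -2.56966317e-04,
        6.50114385e-04,  1.29711919e-03]), 'joint_efforts': array([-2.90150410e-04, -5.84164095e+01,  2.93753690e+01,  7.01548934e+00,
        1.01724706e-02, -7.21189576e-05]), 'eef_pos': array([ 0.17981136, -0.65017884,  0.22572465]), 'ee_rot': array([ 3.14015139e+00, -1.33780780e-04, -2.87185807e+00]), 'force': array([-0.29497573,  0.44399475,  0.57282245]), 'moment': array([ 0.02346822,  0.03284678, -0.03209055]), 'gripper_force': 0.0, 'width': 0.08758253500516153}
```

View pics/top0.png

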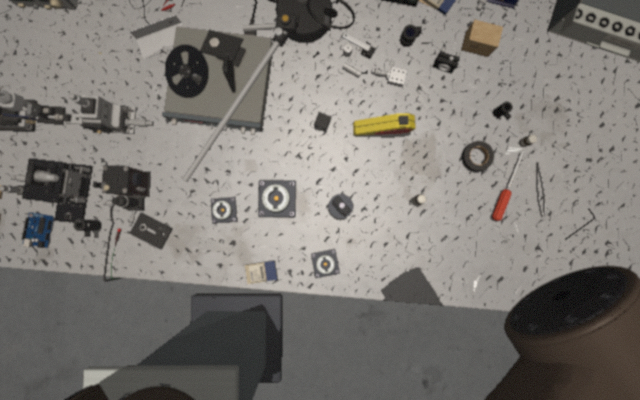

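View pics/side0.png

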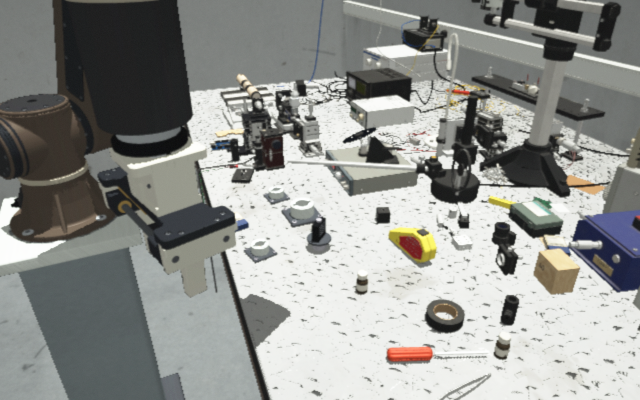

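Top view: the largest holder is at about (277,199), the module at (340,206), the bottle at (419,200), the cube at (322,121) and the card box at (262,271). In the side view the holder is at (302,210) and the module at (319,233). I'll zoom in on both.

```bash
python3 - <<'E'
import cv2,numpy as np
a=cv2.imread("pics/top0.png")[160:250,240:380]; b=cv2.imread("pics/side0.png")[180:270,250:390]
f=lambda i:cv2.resize(i,None,fx=5,fy=5,interpolation=cv2.INTER_CUBIC)
A=f(a);B=f(b)
cv2.imwrite("pics/z.png",cv2.resize(A,(700,450)));cv2.imwrite("pics/zs.png",B)
E
```

```text
(no output)
```

View pics/z.png

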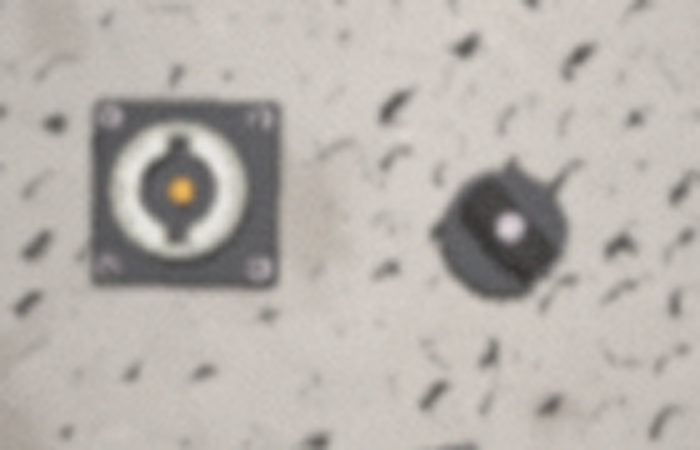

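View pics/zs.png

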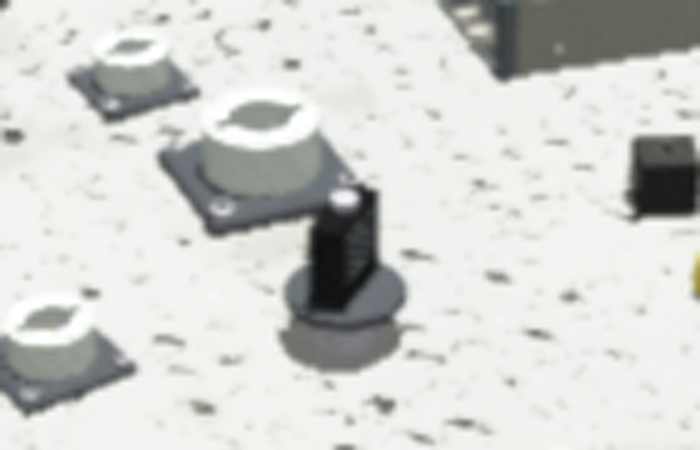

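```bash
cat > h.py <<'E'
from station import arm
import cv2,numpy as np
def frame(n,k=4): return np.mean([arm.grab_frame(n).astype(float) for _ in range(k)],0)
def ray(n,uv,z):
    c=arm.get_calibration(n);T=c["cam_to_world"]
    d=T[:3,:3]@[(uv[0]-c["cx"])/c["fx"],(uv[1]-c["cy"])/c["fy"],1]; o=T[:3,3]
    return o+d*(z-o[2])/d[2]
def proj(n,p):
    c=arm.get_calibration(n);T=c["cam_to_world"]; q=T[:3,:3].T@(np.array(p)-T[:3,3])
    return np.array([c["fx"]*q[0]/q[2]+c["cx"],c["fy"]*q[1]/q[2]+c["cy"]])
S=8
def crop(f,x0,y0,x1,y1):
    g=f[y0:y1,x0:x1].astype(np.float32); return cv2.resize(g,None,fx=S,fy=S,interpolation=cv2.INTER_CUBIC)
def px(p,x0,y0): return (np.asarray(p)+.5)/S-.5+[x0,y0]
def blobs(m,amin=200):
    cs,_=cv2.findContours(m.astype(np.uint8),cv2.RETR_CCOMP,cv2.CHAIN_APPROX_NONE)
    return sorted([c for c in cs if cv2.contourArea(c)>amin],key=cv2.contourArea,reverse=True)
E
python3 - <<'E'
from h import *
f=frame("top"); np.save("top.npy",f); np.save("side.npy",frame("side"))
# holder
x0,y0=255,178; g=crop(f,x0,y0,298,220).mean(2)
print("gray pct",np.percentile(g,[1,10,30,50,70,90,99]))
for th in (110,130,150):
  cs=blobs(g<th,300)
  for c in cs[:5]:
    r=cv2.minAreaRect(c); p=px(r[0],x0,y0); print("dark",th,cv2.contourArea(c)/64,p,np.array(r[1])/8,r[2],ray("top",p,.036)[:2])
# dark things by module
x0,y0=322,186; g=crop(f,x0,y0,360,226).mean(2)
print("gray pct",np.percentile(g,[1,10,30,50,70,90,99]))
for th in (40,50,60,70,110,130):
  for c in blobs(g<th,300)[:3]:
    r=cv2.minAreaRect(c); m=cv2.moments(c); p=px(r[0],x0,y0); print("mod",th,cv2.contourArea(c)/64,p,np.array(r[1])/8,r[2])
for c in blobs((g>130)&(np.hypot(*(np.indices(g.shape)-np.array([20,19.5])[:,None,None]*8))<50),50)[:3]:
    m=cv2.moments(c);p=px([m['m10']/m['m00'],m['m01']/m['m00']],x0,y0);print("stud",cv2.contourArea(c)/64,p,ray("top",p,.0705))
E
```

```text
gray pct [ 82.83044296  91.71325684  98.68298721 128.40228271 170.18040466
 197.34044342 224.82345993]
dark 110 1199.4453125 [276.44777107 198.42395401] [36.95261002 36.29024124] 1.1457629203796387 [ 0.5040054  -0.24573131]
dark 110 639.796875 [275.125  197.1875] [28.625 28.5  ] 0.0 [ 0.5065485  -0.24299839]
dark 110 162.5703125 [274.96693039 197.35793686] [16.39218521 13.84748554] 52.30575942993164 [ 0.50619788 -0.24267622]
dark 110 25.7421875 [275.5625 197.4375] [5.75 5.5 ] 0.0 [ 0.50603425 -0.24390019]
dark 130 1341.3984375 [276.51444244 198.42678833] [38.03361893 37.33855438] 1.005086064338684 [ 0.50399957 -0.24586822]
dark 130 595.6796875 [275.125 197.375] [27.625 27.375] 0.0 [ 0.50616279 -0.24300102]
dark 130 187.171875 [275.04041862 197.40762711] [17.65254021 14.64999199] 53.530765533447266 [ 0.50609567 -0.24282781]
dark 130 15.7109375 [291.8125 213.3125] [4.5  4.25] 0.0 [ 0.47345249 -0.27741078]
dark 130 15.203125 [275.81250191 197.56250191] [4.41941738 4.41941738] 45.0 [ 0.50577713 -0.24441523]
dark 150 1444.21875 [275.82441902 198.33953857] [40.23540497 38.38940048] 1.22757
[... 367 characters left out ...]
37 191.45206451 198.13164673
 201.62484283 204.89176132]
mod 60 14.7734375 [336.16615868 205.94207382] [10.17081642  2.5768671 ] 51.34019470214844
mod 60 5.3984375 [343.18044281 213.55676842] [4.31107044 1.66136897] 39.09385299682617
mod 70 85.421875 [340.12776756 206.72898293] [19.41412735  9.85405159] 41.18592834472656
mod 110 454.3203125 [340.48730087 205.98429489] [22.88951111 25.91979218] 36.30449295043945
mod 110 34.6015625 [341.625 205.   ] [6.625 6.625] 0.0
mod 130 499.6796875 [340.93040085 205.29348373] [23.82496262 28.43006706] 35.83765411376953
mod 130 26.9765625 [341.6875 205.    ] [5.75  5.875] 0.0
stud 24.9296875 [341.60766609 204.9108887 ] [ 0.48931055 -0.37788914  0.0705    ]
```

```bash
cat >> h.py <<'E'
from scipy.optimize import minimize
def sil(n,P,x0,y0,shape):
    q=np.array([proj(n,p) for p in P]); q=(q-[x0,y0]+.5)*S-.5
    m=np.zeros(shape,np.float32); cv2.fillConvexPoly(m,cv2.convexHull(np.round(q*16).astype(np.int32)),1,cv2.LINE_8,4); return cv2.GaussianBlur(m,(0,0),4)
def box(x,y,a,z0=.0255,z1=.0655,hx=.02,hy=.008):
    c,s=np.cos(a),np.sin(a); return [(x+c*i*hx-s*j*hy,y+s*i*hx+c*j*hy,z) for i in(-1,1) for j in(-1,1) for z in(z0,z1)]
def circ(x,y,r,z): return [(x+r*np.cos(t),y+r*np.sin(t),z) for t in np.linspace(0,2*np.pi,60)]
def fit(n,mask,x0,y0,model,p0,st):
    cost=lambda p:((sil(n,model(p),x0,y0,mask.shape)-mask)**2).sum()/64
    d=np.array(st); return min((minimize(lambda u:cost(np.array(p0)+u*d),s0,method="Nelder-Mead",options=dict(initial_simplex=np.vstack([s0,s0+np.eye(len(p0))]),xatol=.01)) for s0 in (np.zeros(len(p0)),-.7*np.ones(len(p0)))),key=lambda r:r.fun)
def report(l,r,p0,st): print(l,np.round(np.array(p0)+r.x*np.array(st),4),"cost",round(r.fun,1))
E
python3 - <<'E'
from h import *
ft=np.load("top.npy");fs=np.load("side.npy")
def fill(m):
    cs,_=cv2.findContours(m.astype(np.uint8),cv2.RETR_EXTERNAL,cv2.CHAIN_APPROX_NONE); o=np.zeros(m.shape,np.float32); cv2.drawContours(o,[max(cs,key=cv2.contourArea)],-1,1,-1); return o
p0=[.489,-.378,-.8];st=[.004,.004,.25]
x0,y0=322,186;g=crop(ft,x0,y0,360,226).mean(2)
for th in(66,70,74,78):
    m=fill(g<th); r=fit("top",m,x0,y0,lambda p:box(*p),p0,st);report(f"grip top {th}",r,p0,st)
x0,y0=300,210;g=crop(fs,x0,y0,340,262).mean(2);print(np.percentile(g,[1,5,10,20,30,50]))
for th in(45,55,65):
    m=fill(g<th); r=fit("side",m,x0,y0,lambda p:box(*p),p0,st);report(f"grip side {th}",r,p0,st)
p0=[.506,-.243];st=[.004,.004]
x0,y0=255,178;g=crop(ft,x0,y0,298,220).mean(2)
for th in(135,150):
    m=fill(g>th); r=fit("top",m,x0,y0,lambda p:circ(*p,.028,.036),p0,st);report("rim top",r,p0,st)
p1=[.506,-.243,0.];s1=[.004,.004,.1]
m=fill(g<130);r=fit("top",m,x0,y0,lambda p:box(*p,z0=0,z1=.008,hx=.04,hy=.04),p1,s1);report("plate top",r,p1,s1)
# notch direction: 2nd-harmonic of brightness on circle r=.0195 at rim height
for n,f in(("top",ft),("side",fs)):
  for c in ([.5063,-.2432],):
    t=np.linspace(0,2*np.pi,360,endpoint=False);q=np.array([proj(n,(c[0]+.0195*np.cos(a),c[1]+.0195*np.sin(a),.036)) for a in t],np.float32)
    v=cv2.remap(f.mean(2).astype(np.float32),q[:,:1].copy(),q[:,1:].copy(),cv2.INTER_LINEAR).ravel();w=v.max()-v
    print(n,"notch yaw deg",np.degrees(np.angle((w*np.exp(2j*t)).sum())/2), np.round(v[::15]))
x0,y0=280,190;g=crop(fs,x0,y0,325,232).mean(2);print(np.percentile(g,[50,80,90,95]))
for th in(230,):
    m=fill(cv2.morphologyEx((g>th).astype(np.uint8),cv2.MORPH_OPEN,np.ones((9,9)))); cv2.imwrite("pics/m.png",m*255);r=fit("side",m,x0,y0,lambda p:circ(*p,.028,.036),p0,st);report("rim side",r,p0,st)
E
```

```text
grip top 66 [ 0.4846 -0.3727 -2.2024] cost 116.7Traceback (most recent call last):
  File "<stdin>", line 8, in <module>
  File "h.py", line 27, in fit
    d=np.array(st); return min((minimize(lambda u:cost(np.array(p0)+u*d),s0,method="Nelder-Mead",options=dict(initial_simplex=np.vstack([s0,s0+np.eye(len(p0))]),xatol=.01)) for s0 in (np.zeros(len(p0)),-.7*np.ones(len(p0)))),key=lambda r:r.fun)
                           ~~~^^^^^^^^^^^^^^^^^^^^^^^^^^^^^^^^^^^^^^^^^^^^^^^^^^^^^^^^^^^^^^^^^^^^^^^^^^^^^^^^^^^^^^^^^^^^^^^^^^^^^^^^^^^^^^^^^^^^^^^^^^^^^^^^^^^^^^^^^^^^^^^^^^^^^^^^^^^^^^^^^^^^^^^^^^^^^^^^^^^^^^^^^^^^^^^^^^^^^^^^^^^^^^^^^^^^^^
  File "h.py", line 27, in <genexpr>
    d=np.array(st); return min((minimize(lambda u:cost(np.array(p0)+u*d),s0,method="Nelder-Mead",options=dict(initial_simplex=np.vstack([s0,s0+np.eye(len(p0))]),xatol=.01)) for s0 in (np.zeros(len(p0)),-.7*np.ones(len(p0)))),key=lambda r:r.fun)
                                ~~~~~~~~^^^^^^^^^^^^^^^^^^^^^^^^^^^^^^^^^^^^^^^^^^^^^^^^^^^^^^^^^^^^^^^^^^^^^^^^^^^^^^^^^^^^^^^^^^^^^^^^^^^^^^^^^^^^^^^^^^^^^^^^^^^^^^^^^^^^
   
[... 287 characters left out ...]
u*d),s0,method="Nelder-Mead",options=dict(initial_simplex=np.vstack([s0,s0+np.eye(len(p0))]),xatol=.01)) for s0 in (np.zeros(len(p0)),-.7*np.ones(len(p0)))),key=lambda r:r.fun)
                                                  ~~~~^^^^^^^^^^^^^^^^^^
  File "h.py", line 26, in <lambda>
    cost=lambda p:((sil(n,model(p),x0,y0,mask.shape)-mask)**2).sum()/64
                    ~~~^^^^^^^^^^^^^^^^^^^^^^^^^^^^^
  File "h.py", line 20, in sil
    q=np.array([proj(n,p) for p in P]); q=(q-[x0,y0]+.5)*S-.5
                ~~~~^^^^^
  File "h.py", line 9, in proj
    c=arm.get_calibration(n);T=c["cam_to_world"]; q=T[:3,:3].T@(np.array(p)-T[:3,3])
ValueError: time passes only in moves, steps and waits
```

```bash
python3 - <<'E'
from station import arm
import pickle;pickle.dump({n:arm.get_calibration(n) for n in("top","side")},open("cal.pkl","wb"))
E
sed -i 's/arm.get_calibration(n)/CAL[n]/; 2a import pickle,os\nCAL=pickle.load(open("cal.pkl","rb"))' h.py
cat > fit1.py <<'E'
from h import *
ft=np.load("top.npy");fs=np.load("side.npy")
def fill(m):
    cs,_=cv2.findContours(m.astype(np.uint8),cv2.RETR_EXTERNAL,cv2.CHAIN_APPROX_NONE); o=np.zeros(m.shape,np.float32); cv2.drawContours(o,[max(cs,key=cv2.contourArea)],-1,1,-1); return o
p0=[.489,-.378,.75];st=[.004,.004,.2]
x0,y0=322,186;g=crop(ft,x0,y0,360,226).mean(2)
for th in(70,74,78):
    m=fill(g<th); r=fit("top",m,x0,y0,lambda p:box(*p),p0,st);report(f"grip top {th}",r,p0,st)
x0,y0=300,210;g=crop(fs,x0,y0,340,262).mean(2);print(np.percentile(g,[1,5,10,20,30,50]))
for th in(45,55,65):
    m=fill(g<th); r=fit("side",m,x0,y0,lambda p:box(*p),p0,st);report(f"grip side {th}",r,p0,st)
p0=[.506,-.243];st=[.004,.004]
x0,y0=255,178;g=crop(ft,x0,y0,298,220).mean(2)
for th in(135,150):
    m=fill((g>th)&(np.hypot(*(np.indices(g.shape)-np.array([19.5,20.5])[:,None,None]*8))<8*16)); r=fit("top",m,x0,y0,lambda p:circ(*p,.028,.036),p0,st);report("rim top",r,p0,st)
p1=[.506,-.243,0.];s1=[.004,.004,.1]
m=fill(g<130);r=fit("top",m,x0,y0,lambda p:box(*p,z0=0,z1=.008,hx=.04,hy=.04),p1,s1);report("plate top",r,p1,s1)
for n,f in(("top",ft),("side",fs)):
  for c in ([.5063,-.2432],):
    t=np.linspace(0,2*np.pi,360,endpoint=False);q=np.array([proj(n,(c[0]+.0195*np.cos(a),c[1]+.0195*np.sin(a),.036)) for a in t],np.float32)
    v=cv2.remap(f.mean(2).astype(np.float32),q[:,:1].copy(),q[:,1:].copy(),cv2.INTER_LINEAR).ravel();w=v.max()-v
    print(n,"notch yaw deg",np.degrees(np.angle((w*np.exp(2j*t)).sum())/2), np.round(v[::15]))
x0,y0=280,190;g=crop(fs,x0,y0,325,232).mean(2);print(np.percentile(g,[50,80,90,95]))
m=fill(cv2.morphologyEx((g>230).astype(np.uint8),cv2.MORPH_OPEN,np.ones((9,9)))); r=fit("side",m,x0,y0,lambda p:circ(*p,.028,.036),p0,st);report("rim side",r,p0,st)
E
python3 fit1.py
```

```text
grip top 70 [ 0.4859 -0.3755  0.8882] cost 87.7
grip top 74 [ 0.4872 -0.3762  0.7355] cost 62.4
grip top 78 [ 0.4872 -0.3761  0.7261] cost 62.8
[ 18.70784985  30.68714714  56.49362183 109.66017303 117.59337234
 213.44425964]
grip side 45 [ 0.4851 -0.3773  1.154 ] cost 88.5
grip side 55 [ 0.4888 -0.3795  0.9037] cost 70.3
grip side 65 [ 0.4888 -0.3796  0.8619] cost 52.0
rim top [ 0.5063 -0.243 ] cost 10.6
rim top [ 0.5062 -0.2429] cost 19.3
plate top [ 0.5056 -0.2429 -0.0175] cost 67.1
top notch yaw deg 0.1268098549929457 [ 94. 164. 223. 215. 220. 221. 211. 218. 222. 222. 217. 153.  99. 175.
 217. 222. 221. 222. 215. 219. 225. 225. 225. 170.]
side notch yaw deg 2.337023663623923 [180. 243. 246. 254. 254. 254. 253. 253. 253. 254. 254. 241. 207. 227.
 254. 253. 250. 245. 249. 248. 251. 255. 254. 235.]
[213.03778076 239.71001282 241.73327637 249.01610641]
rim side [ 0.5088 -0.2399] cost 424.6
```

```bash
python3 - <<'E'
from h import *
ft=np.load("top.npy");fs=np.load("side.npy")
out=[]
for n,f,b in(("top",ft,(322,186,360,226)),("side",fs,(300,210,338,250))):
    g=cv2.convertScaleAbs(crop(f,*b)[:,:,::-1]*(2 if n=="top" else 1.3))
    for p,col in(((.489,-.3778,.65),(0,255,0)),((.489,-.3778,.80),(0,0,255))):
        P=box(*p); q=((np.array([proj(n,a) for a in P])-b[:2]+.5)*S-.5)
        for z in(0,1):
            k=[0+z,2+z,6+z,4+z]; cv2.polylines(g,[np.round(q[k]).astype(int)],True,col,1)
    for z,r in((.0255,.026),(.0705,.0055)):
        q=((np.array([proj(n,a) for a in circ(.489,-.3778,r,z)])-b[:2]+.5)*S-.5); cv2.polylines(g,[np.round(q).astype(int)],True,(255,255,0),1)
    out.append(cv2.resize(g,(400,420)))
cv2.imwrite("pics/ov.png",np.hstack(out))
E
```

```text
(no output)
```

View pics/ov.png

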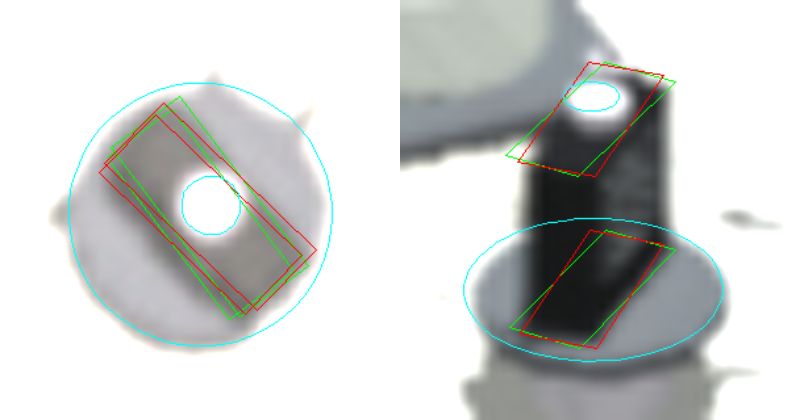

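The overlay shows the model lines up with the module at about (0.489, −0.378), yaw about 0.77 rad. The holder is at (0.506, −0.243), yaw about −1°. I'll approach above the module now.

```bash
python3 -m crank '[{"dx":0.031,"dy":0.027,"twist":5.7,"grip":1},{"dx":0.062,"dy":0.054,"twist":11.4,"grip":1},{"dx":0.093,"dy":0.081,"twist":17.1,"grip":1},{"dx":0.124,"dy":0.108,"twist":22.8,"grip":1},{"dx":0.155,"dy":0.135,"twist":28.5,"grip":1}]' 30
python3 -m crank '[{"dx":0.031,"dy":0.027,"grip":1},{"dx":0.062,"dy":0.054,"grip":1},{"dx":0.093,"dy":0.081,"grip":1},{"dx":0.124,"dy":0.108,"dz":-0.015,"grip":1},{"dx":0.154,"dy":0.137,"dz":-0.04,"grip":1}]'
python3 -m crank '[{"dz":-0.02,"grip":1},{"dz":-0.035,"grip":1},{"dz":-0.045,"grip":1},{"dz":-0.05,"grip":1},{"dz":-0.05,"grip":1}]'
python3 -c "
from station import arm
print(arm.get_state())"
```

```text
{'t': 0.5, 'q': array([-1.01289178e+00,  3.58599380e-01,  1.18742756e-02, -2.83778672e-05,
       -1.22410454e+00, -2.88119462e-01]), 'qd': array([-1.64507774e-05,  4.16263024e-04,  7.20065620e-04, -7.45568671e-04,
        9.56860776e-04,  1.35693288e-04]), 'joint_efforts': array([ 2.70286124e-03, -5.81799209e+01,  2.93066597e+01,  6.99718416e+00,
        1.18250580e-02, -4.35751804e-05]), 'eef_pos': array([ 0.17989215, -0.65054415,  0.22654531]), 'ee_rot': array([ 3.14155313e+00,  1.61225387e-05, -2.87181721e+00]), 'force': array([-0.35847154, -0.24590865,  0.28884588]), 'moment': array([-0.03377277,  0.01190609, -0.02695422]), 'gripper_force': 0.0, 'width': 0.08772908350634054}invalid input at $[0]: expected keys dx, dy, dz, twist, grip
invalid input at $[0]: expected keys dx, dy, dz, twist, grip
invalid input at $[0]: expected keys dx, dy, dz, twist, grip
```

All five keys are needed in each row.

```bash
python3 -m crank '[{"dx":0.031,"dy":0.027,"dz":0,"twist":5.7,"grip":1},{"dx":0.062,"dy":0.054,"dz":0,"twist":11.4,"grip":1},{"dx":0.093,"dy":0.081,"dz":0,"twist":17.1,"grip":1},{"dx":0.124,"dy":0.108,"dz":0,"twist":22.8,"grip":1},{"dx":0.155,"dy":0.135,"dz":0,"twist":28.5,"grip":1}]' 30
python3 -m crank '[{"dx":0.031,"dy":0.027,"dz":0,"twist":0,"grip":1},{"dx":0.062,"dy":0.054,"dz":0,"twist":0,"grip":1},{"dx":0.093,"dy":0.081,"dz":0,"twist":0,"grip":1},{"dx":0.124,"dy":0.108,"dz":-0.015,"twist":0,"grip":1},{"dx":0.154,"dy":0.137,"dz":-0.04,"twist":0,"grip":1}]'
python3 -m crank '[{"dx":0,"dy":0,"dz":-0.02,"twist":0,"grip":1},{"dx":0,"dy":0,"dz":-0.035,"twist":0,"grip":1},{"dx":0,"dy":0,"dz":-0.045,"twist":0,"grip":1},{"dx":0,"dy":0,"dz":-0.05,"twist":0,"grip":1},{"dx":0,"dy":0,"dz":-0.05,"twist":0,"grip":1}]'
python3 -c "
from station import arm
s=arm.get_state();print(s['q'],s['force'])"
```

```text
t: 0.92
eef_pos: [0.3359, -0.5142, 0.2268]
ee_rot: [-3.141, 0.0, -2.37]
force: [0.6, -0.7, 0.6]
width: 0.0879
gripper_force: 0.0
t: 1.33
eef_pos: [0.4863, -0.383, 0.1933]
ee_rot: [-3.137, 0.002, -2.373]
force: [0.4, -0.5, -0.5]
width: 0.0876
gripper_force: 0.0
t: 1.75
eef_pos: [0.4826, -0.3841, 0.1403]
ee_rot: [3.14, -0.001, -2.375]
force: [-0.2, -0.3, 0.3]
width: 0.0873
gripper_force: 0.0
[-3.55959215e-01  3.31785725e-01 -2.35922093e-01 -4.05686159e-05
 -1.00467290e+00 -4.48174995e-01] [-0.18065811 -0.32509427  0.30381304]
```

```bash
python3 -m crank '[{"dx":0.003,"dy":0.003,"dz":-0.02,"twist":0,"grip":1},{"dx":0.006,"dy":0.0055,"dz":-0.04,"twist":0,"grip":1},{"dx":0.0064,"dy":0.0055,"dz":-0.05,"twist":0,"grip":1},{"dx":0.0064,"dy":0.0055,"dz":-0.055,"twist":0,"grip":1},{"dx":0.0064,"dy":0.0055,"dz":-0.055,"twist":0,"grip":1}]' 30
python3 -m crank '[{"dx":0,"dy":0,"dz":-0.02,"twist":0,"grip":1},{"dx":0,"dy":0,"dz":-0.035,"twist":0,"grip":1},{"dx":0,"dy":0,"dz":-0.045,"twist":0,"grip":1},{"dx":0,"dy":0,"dz":-0.05,"twist":0,"grip":1},{"dx":0,"dy":0,"dz":-0.05,"twist":0,"grip":1}]'
```

```text
t: 2.17
eef_pos: [0.4892, -0.3788, 0.0858]
ee_rot: [3.141, -0.001, -2.375]
force: [-0.9, -0.3, 0.3]
width: 0.0875
gripper_force: 0.0
t: 2.58
eef_pos: [0.4894, -0.3786, 0.0358]
ee_rot: [3.141, -0.0, -2.375]
force: [-1.0, -0.5, 0.1]
width: 0.0877
gripper_force: 0.0
```

```bash
python3 -m crank '[{"dx":0,"dy":0,"dz":-0.003,"twist":0,"grip":1},{"dx":0,"dy":0,"dz":-0.005,"twist":0,"grip":0},{"dx":0,"dy":0,"dz":-0.005,"twist":0,"grip":-1},{"dx":0,"dy":0,"dz":-0.005,"twist":0,"grip":-1},{"dx":0,"dy":0,"dz":-0.005,"twist":0,"grip":-1}]' 30
python3 -m crank '[{"dx":0,"dy":0,"dz":0,"twist":0,"grip":-1},{"dx":0,"dy":0,"dz":0,"twist":0,"grip":-1},{"dx":0,"dy":0,"dz":0,"twist":0,"grip":-1},{"dx":0,"dy":0,"dz":0,"twist":0,"grip":-1},{"dx":0,"dy":0,"dz":0,"twist":0,"grip":-1}]' 55
```

```text
t: 3.0
eef_pos: [0.49, -0.3786, 0.0316]
ee_rot: [-3.141, 0.0, -2.374]
force: [0.3, 0.9, 0.5]
width: 0.0665
gripper_force: 0.0
t: 3.42
eef_pos: [0.4897, -0.3785, 0.0312]
ee_rot: [-3.142, -0.0, -2.374]
force: [-0.2, 0.2, -0.1]
width: 0.0333
gripper_force: 0.0
```

```bash
for i in 1 2; do :; done; python3 -m crank '[{"dx":0,"dy":0,"dz":0,"twist":0,"grip":-1},{"dx":0,"dy":0,"dz":0,"twist":0,"grip":-1},{"dx":0,"dy":0,"dz":0,"twist":0,"grip":-1},{"dx":0,"dy":0,"dz":0,"twist":0,"grip":-1},{"dx":0,"dy":0,"dz":0,"twist":0,"grip":-1}]' 55
python3 -m crank '[{"dx":0,"dy":0,"dz":0,"twist":0,"grip":-1},{"dx":0,"dy":0,"dz":0,"twist":0,"grip":-1},{"dx":0,"dy":0,"dz":0,"twist":0,"grip":-1},{"dx":0,"dy":0,"dz":0.01,"twist":0,"grip":-1},{"dx":0,"dy":0,"dz":0.02,"twist":0,"grip":-1}]' 55
```

```text
t: 3.83
eef_pos: [0.4896, -0.3785, 0.0311]
ee_rot: [3.142, -0.0, -2.374]
force: [-0.9, 0.4, 0.3]
width: 0.0157
gripper_force: 55.0
t: 4.25
eef_pos: [0.4891, -0.3782, 0.0512]
ee_rot: [3.14, -0.001, -2.375]
force: [-0.4, 0.4, -2.0]
width: 0.0157
gripper_force: 55.0
```

```bash
python3 -m crank '[{"dx":0,"dy":0,"dz":0.02,"twist":0,"grip":-1},{"dx":0,"dy":0,"dz":0.04,"twist":-6,"grip":-1},{"dx":0.004,"dy":0.03,"dz":0.04,"twist":-12,"grip":-1},{"dx":0.008,"dy":0.06,"dz":0.04,"twist":-18,"grip":-1},{"dx":0.012,"dy":0.09,"dz":0.04,"twist":-24,"grip":-1}]'
python3 -m crank '[{"dx":0.003,"dy":0.025,"dz":0,"twist":-6,"grip":-1},{"dx":0.005,"dy":0.040,"dz":0,"twist":-12,"grip":-1},{"dx":0.005,"dy":0.045,"dz":0,"twist":-18,"grip":-1},{"dx":0.005,"dy":0.045,"dz":0,"twist":-21,"grip":-1},{"dx":0.005,"dy":0.045,"dz":0,"twist":-21,"grip":-1}]'
```

```text
t: 4.67
eef_pos: [0.502, -0.288, 0.0927]
ee_rot: [-3.141, 0.002, -2.8]
force: [0.8, -0.4, -1.5]
width: 0.0159
gripper_force: 55.0
t: 5.08
eef_pos: [0.5072, -0.2429, 0.0924]
ee_rot: [-3.141, 0.002, 3.122]
force: [0.8, 0.0, -1.3]
width: 0.0158
gripper_force: 55.0
```

```bash
python3 - <<'E'
from h import *
f=frame("side");np.save("side2.npy",f);b=(265,160,340,235);S=8
s=arm.get_state();x,y,z=s["eef_pos"];z0=z-.0311;print(s["eef_pos"],s["force"])
g=cv2.convertScaleAbs(crop(f,*b)[:,:,::-1])
def d(P,c): cv2.polylines(g,[np.round((np.array([proj("side",a) for a in P])-b[:2]+.5)*S-.5).astype(int)],True,c,1)
d(circ(.5062,-.2430,.028,.036),(0,0,255));d(circ(.5062,-.2430,.0165,.036),(0,0,255))
d(circ(x,y,.026,z0+.0205),(0,255,0));d(circ(x,y,.026,z0+.0255),(0,255,0));d(circ(x,y,.013,z0),(0,255,0))
cv2.imwrite("pics/ins.png",g)
E
```

```text
[ 0.50676019 -0.24374337  0.09156787] [-0.43032969  0.62045415 -0.92213454]
```

View pics/ins.png

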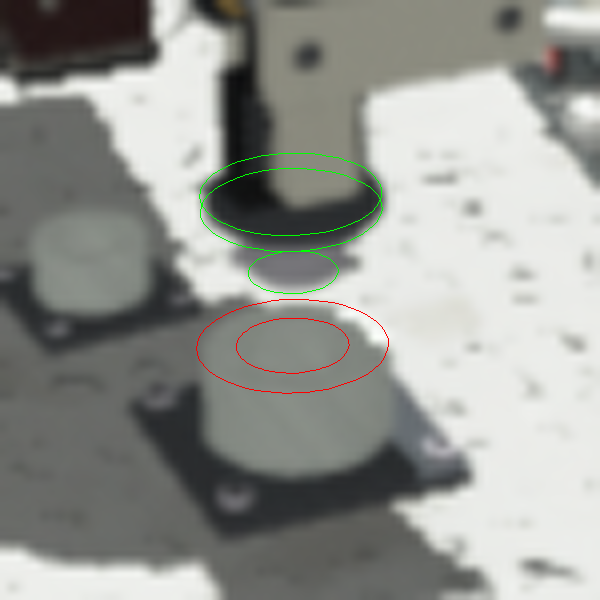

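In the crop the pins straddle x≈298 and the holder body is centred at x≈299. Laterally they agree to well under 1 mm, so I'll lower it.

```bash
python3 -m crank '[{"dx":-0.0007,"dy":0.0002,"dz":-0.01,"twist":0,"grip":-1},{"dx":-0.0007,"dy":0.0002,"dz":-0.018,"twist":0,"grip":-1},{"dx":-0.0007,"dy":0.0002,"dz":-0.022,"twist":0,"grip":-1},{"dx":-0.0007,"dy":0.0002,"dz":-0.025,"twist":0,"grip":-1},{"dx":-0.0007,"dy":0.0002,"dz":-0.027,"twist":0,"grip":-1}]'
python3 -m crank '[{"dx":0,"dy":0,"dz":-0.001,"twist":0,"grip":-1},{"dx":0,"dy":0,"dz":-0.002,"twist":0,"grip":-1},{"dx":0,"dy":0,"dz":-0.003,"twist":0,"grip":-1},{"dx":0,"dy":0,"dz":-0.004,"twist":0,"grip":-1},{"dx":0,"dy":0,"dz":-0.004,"twist":0,"grip":-1}]'
```

```text
t: 5.7
eef_pos: [0.5055, -0.2433, 0.0632]
ee_rot: [3.141, -0.001, 3.123]
force: [-0.7, -0.5, -1.6]
width: 0.0155
gripper_force: 55.0
t: 6.12
eef_pos: [0.506, -0.2432, 0.0601]
ee_rot: [3.142, 0.0, 3.123]
force: [-0.1, 0.4, -1.8]
width: 0.0156
gripper_force: 55.0
```

```bash
python3 -m crank '[{"dx":0,"dy":0,"dz":-0.001,"twist":0,"grip":-1},{"dx":0,"dy":0,"dz":-0.002,"twist":0,"grip":-1},{"dx":0,"dy":0,"dz":-0.003,"twist":0,"grip":-1},{"dx":0,"dy":0,"dz":-0.004,"twist":0,"grip":-1},{"dx":0,"dy":0,"dz":-0.005,"twist":0,"grip":-1}]'
python3 -m crank '[{"dx":0,"dy":0,"dz":-0.001,"twist":0,"grip":-1},{"dx":0,"dy":0,"dz":-0.002,"twist":0,"grip":-1},{"dx":0,"dy":0,"dz":-0.003,"twist":0,"grip":-1},{"dx":0,"dy":0,"dz":-0.004,"twist":0,"grip":-1},{"dx":0,"dy":0,"dz":-0.004,"twist":0,"grip":-1}]'
```

```text
t: 6.53
eef_pos: [0.506, -0.2432, 0.0551]
ee_rot: [3.142, 0.0, 3.123]
force: [0.6, 0.7, 0.0]
width: 0.0155
gripper_force: 55.0
t: 6.95
eef_pos: [0.506, -0.2433, 0.0511]
ee_rot: [-3.142, 0.0, 3.123]
force: [-1.2, 0.9, 1.6]
width: 0.0157
gripper_force: 55.0
```

```bash
python3 -m crank '[{"dx":0,"dy":0,"dz":-0.001,"twist":0,"grip":-1},{"dx":0,"dy":0,"dz":-0.002,"twist":0,"grip":-1},{"dx":0,"dy":0,"dz":-0.003,"twist":0,"grip":-1},{"dx":0,"dy":0,"dz":-0.0035,"twist":0,"grip":-1},{"dx":0,"dy":0,"dz":-0.004,"twist":0,"grip":-1}]'
python3 -m crank '[{"dx":0,"dy":0,"dz":-0.0005,"twist":0,"grip":-1},{"dx":0,"dy":0,"dz":-0.0008,"twist":0,"grip":-1},{"dx":0,"dy":0,"dz":-0.001,"twist":0,"grip":-1},{"dx":0,"dy":0,"dz":-0.001,"twist":0,"grip":-1},{"dx":0,"dy":0,"dz":-0.001,"twist":0,"grip":-1}]'
python3 -c "
from station import arm
s=arm.get_state();print(s['q'],s['force'],s['moment'],s['eef_pos'])"
```

```text
t: 7.37
eef_pos: [0.506, -0.2433, 0.0472]
ee_rot: [-3.142, 0.0, 3.123]
force: [-1.6, 0.3, 2.9]
width: 0.0156
gripper_force: 55.0
t: 7.78
eef_pos: [0.506, -0.2433, 0.0466]
ee_rot: [-3.141, 0.0, 3.124]
force: [-2.7, 1.3, 6.8]
width: 0.0158
gripper_force: 55.0
[-9.94375471e-02  3.56829546e-01 -4.59801473e-01  1.48341776e-04
 -7.53918118e-01 -1.48949358e+00] [-2.65051093  1.25594001  6.81623718] [0.62149514 0.89022425 0.04161154] [ 0.50602298 -0.24327493  0.04659135]
```

```bash
python3 -m crank '[{"dx":0,"dy":0,"dz":0,"twist":-3,"grip":-1},{"dx":0,"dy":0,"dz":0,"twist":-7,"grip":-1},{"dx":0,"dy":0,"dz":0,"twist":-12,"grip":-1},{"dx":0,"dy":0,"dz":0,"twist":-16,"grip":-1},{"dx":0,"dy":0,"dz":0,"twist":-20,"grip":-1}]' 60
python3 -c "
from station import arm
s=arm.get_state();print(s['q'][5],s['force'],s['moment'])"
```

```text
t: 8.2
eef_pos: [0.5064, -0.2433, 0.0466]
ee_rot: [3.142, 0.001, 2.771]
force: [-0.9, 1.5, 6.2]
width: 0.0155
gripper_force: 60.0
-1.8419717680351868 [-0.87968738  1.48047583  6.19430968] [0.45037091 0.45387272 0.17993495]
```

```bash
python3 -m crank '[{"dx":0,"dy":0,"dz":0,"twist":-5,"grip":-1},{"dx":0,"dy":0,"dz":0,"twist":-10,"grip":-1},{"dx":0,"dy":0,"dz":0,"twist":-15,"grip":-1},{"dx":0,"dy":0,"dz":0,"twist":-20,"grip":-1},{"dx":0,"dy":0,"dz":0,"twist":-25,"grip":-1}]' 60
python3 -c "
from station import arm
s=arm.get_state();print(s['q'][5],s['force'],s['moment'])"
python3 -m crank '[{"dx":0,"dy":0,"dz":0,"twist":-5,"grip":-1},{"dx":0,"dy":0,"dz":0,"twist":-10,"grip":-1},{"dx":0,"dy":0,"dz":0,"twist":-15,"grip":-1},{"dx":0,"dy":0,"dz":0,"twist":-20,"grip":-1},{"dx":0,"dy":0,"dz":0,"twist":-25,"grip":-1}]' 60
python3 -c "
from station import arm
s=arm.get_state();print(s['q'][5],s['force'],s['moment'])"
```

```text
t: 8.62
eef_pos: [0.5065, -0.2433, 0.0466]
ee_rot: [3.141, 0.001, 2.334]
force: [-0.6, 2.2, 5.7]
width: 0.0157
gripper_force: 60.0
-2.2789871155909633 [-0.55460739  2.21868128  5.71781249] [0.49584918 0.46965831 0.14367551]
t: 9.03
eef_pos: [0.5065, -0.2433, 0.0466]
ee_rot: [3.141, 0.001, 1.898]
force: [-1.7, 0.7, 4.8]
width: 0.0157
gripper_force: 60.0
-2.71529339712472 [-1.73509913  0.71637614  4.7932799 ] [0.48605995 0.47360264 0.1070699 ]
```

```bash
python3 -m crank '[{"dx":0,"dy":0,"dz":0,"twist":-4,"grip":-1},{"dx":0,"dy":0,"dz":-0.0003,"twist":-8,"grip":-1},{"dx":0,"dy":0,"dz":-0.0003,"twist":-10,"grip":-1},{"dx":0,"dy":0,"dz":-0.0003,"twist":-12,"grip":-1},{"dx":0,"dy":0,"dz":-0.0003,"twist":-12,"grip":-1}]' 60
python3 - <<'E'
from h import *
s=arm.get_state();print(s['q'][5],s['force'],s['moment'])
f=frame("side",2);f2=frame("top",2)
a=cv2.convertScaleAbs(crop(f,265,170,335,240)[:,:,::-1]*1.3);b=cv2.convertScaleAbs(crop(f2,240,160,310,230)[:,:,::-1]*1.3)
cv2.imwrite("pics/fin.png",cv2.resize(np.hstack([a,b]),(800,400)))
E
```

```text
t: 9.45
eef_pos: [0.5066, -0.2433, 0.0466]
ee_rot: [3.141, 0.001, 1.691]
force: [-1.7, 1.5, 8.8]
width: 0.0158
gripper_force: 60.0
-2.9224303834656102 [-1.73474186  1.49433742  8.82585056] [0.82536944 0.73113515 0.20283208]
```

View pics/fin.png

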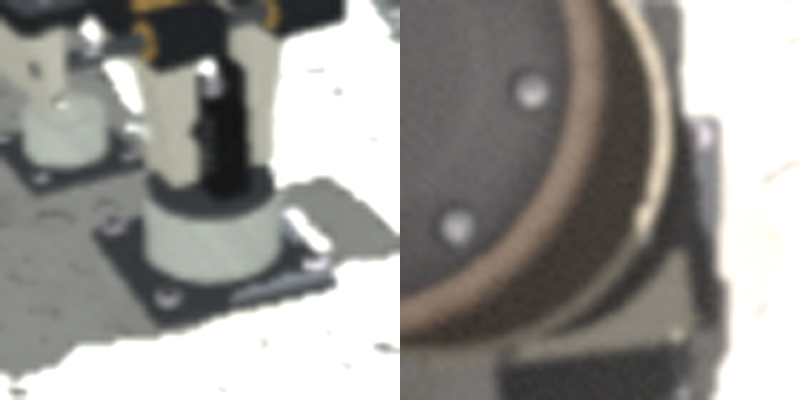

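```bash
python3 -m crank '[{"dx":0,"dy":0,"dz":0,"twist":0,"grip":-1},{"dx":0,"dy":0,"dz":0,"twist":0,"grip":-1},{"dx":0,"dy":0,"dz":0,"twist":0,"grip":-1},{"dx":0,"dy":0,"dz":0,"twist":0,"grip":-1},{"dx":0,"dy":0,"dz":0,"twist":0,"grip":-1}]' 60
python3 -c "
from station import arm
import numpy as np
s=arm.get_state();print(s['force'],s['moment'],s['eef_pos'],abs(s['qd']).max())"
```

```text
t: 10.07
eef_pos: [0.5065, -0.2433, 0.0466]
ee_rot: [3.141, 0.001, 1.693]
force: [-1.7, 2.1, 8.2]
width: 0.0161
gripper_force: 60.0
[-1.73414373  2.11117825  8.24694807] [0.74795732 0.76541427 0.21076189] [ 0.50654742 -0.24327432  0.04658583] 0.00230432526156293
```

```bash
python3 -c "
from station import arm
print(arm.job_done())"
```

```text
the job is handed in; nothing more can be done
None
```

I handed in the job at about 10 s of the 48 s allowed: the module is in the holder with its flange on the rim, turned about 82° clockwise and held there at 60 N grip with about 8 N of push. The hand-in gave no verdict, and the turn angle comes from the tool pose and images because I could not read the carrier directly.

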